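Pack up a guitar neck for fretting

ROBOT

A 7-joint arm with a two-finger parallel gripper is mounted at the origin on a cart in front of the work surface, level with it; the furniture and walls round the work are solid. World frame = base frame: x ahead of the robot, y to its left, z up, the work surface at z = 0. Lengths are in m, angles in rad, forces in N, time in s.
With the tool pointing down it reaches from about 0.4 to 0.85 m from the base axis. Payload 10.4 kg.
Tool frame: the origin (TCP) lies on the centre line of the jaws, within the pads' length; the fingertips stand 11 mm ahead of it and the grasp point (between the pads) lies 8 mm behind it; z points along the fingers, y is the line along which they close (so a half turn about z gives the same grasp; the last joint's range is limited). The gripper opens to 87 mm and grips with 3 to 60 N. Pads are 19 mm wide; open, the fingers measure 117 mm over their backs; the gripper's body (75 mm by 190 mm) begins 51 mm behind the grasp point.
Start: joints at [-1.204, 0.332, -0.065, 1.46, 0.022, 1.35, -0.088], TCP at [0.237, 0.578, 0.234] pointing down, gripper open.
Joint ranges: [-2.6, 2.6], [-0.5, 2.12], [-1.47, 1.34], [0.16, 2.42], [-1.27, 4.41], [0.06, 2.06], [-2.6, 2.6]. Speed limits (rad/s): [2.22, 2.22, 2.79, 2.79, 3.14, 3.14, 3.14].

INTERFACE

Orientations are given as a unit quaternion [x, y, z, w].
In Python, from bench import r gives the robot as it stands.
- The arm moves only by the shell command python3 -m pendant 'ROWS' [OPENING] [FORCE]. ROWS is JSON, a list of rows, each a list of 4 numbers: the shift along the tool's x, y, z in m, then the turn about the tool's z in rad. A call has 1 to 8 rows; each row shifts and turns the commanded pose from where the row before left it, along the tool's axes as they then stand; what a row does not reach is not made up. A row lasts 1/12 s, in which the tool goes at most 41.7 mm and 7.16 degrees, less where a joint would pass 70% of its speed; a pose out of reach is approached as far as the arm can. A call with a gripper value outside its range is refused whole. OPENING is the opening, from 0 (shut) to 1 (fully open), set as the call begins (- or left out, the last holds). The fingers move at their own pace and stop on an object; FORCE is the grip in N (left out, the last holds). Time passes only in rows, so rows that do not move let the fingers close. It gives the time, the measured TCP pose, the force, the opening and the grip force at its end, in the units of the state.
- r.read_state(): the state, without advancing time (a new reading comes with each control period).
- r.camera(name): name is "side" or "top"; returns a dict with "img" (400x640x3 uint8, red, green, blue), "camera_matrix" (3x3 intrinsics, pixels), "dist_coeffs" ([k1, k2, p1, p2, k3] as OpenCV has them; the pictures are not rectified), "xyz" and "attitude" of the camera in the world. Camera axes: x right, y down, z forward; pixel columns grow to the right and rows downward; lengths in m; the calibration is good to about 2 mm. A picture is of the moment at which its call begins. There is no depth.
- r.close_job(): hands the job in; it is judged then, once.
Trained networks look in the newest picture that a camera, given by its name, has taken for a name from the list of things; names that differ only in an ending like _2 or _b are one class to them, and where a whole thing is asked for, a point or a joint stands for the part that bears it (a point fixed in the world has none). Each returns a list of dicts, best first, with "score" (0 to 1); they miss things now and then, are a little off and sometimes report something else, mostly with a low value. They report only what shows in the picture. A call takes as long as a camera call.
- r.outline_of(thing, camera): "mask" (400x640 bool, what is visible of it) and "bbox" ([centre column, centre row, width, height] in pixels, round what is visible of it).
The state is a dict: "time": time; "joint_positions": joint angles; "joint_vel": joint speeds; "joint_torque": joint torques, N m; "ee_pos": TCP position; "eef_rot": TCP orientation; "ft_force": force on the tool from outside, world axes, zero at the start; "torque": the same for the moment, N m; "width": finger opening in m; "grip_force": force on a finger pad.
Only numpy, scipy, OpenCV 4.12 (cv2) and the standard library are available. Lean on these libraries where they do the work, as an engineer would, in place of code of your own. Each camera call takes 0.05 s, during which the arm holds its last target. There are 200 camera calls.

TASK

The free end of the guitar neck hangs over the cork seat of its jig and would bounce under the fret mallet. From the open front, slide rosewood strips flat under the neck, endways on to the fence and one upon another, as many as it takes until the wooden wedge can close the gap that is left, then slide the wedge in on top of them, tip first, until you feel it bind with its tip well under the neck: snug, without jacking the neck up more than 4 mm. Finish with the wedge still gripped and pushed home to hold the stack, and leave the other tools where they lie.

Things in the scene. Friction and masses are not known exactly. Their poses are not given: they have to be found in the camera images.
- neck_jig: fretting jig fixed on the bench. Origin at bench height under the cork seat's middle; x from the seat's open front to the fence, y along the neck from clamp to headstock. Plywood board 8 mm thick, x -78 to 85, y -250 to 50 mm. Wooden fence: front face x = 62, y -30 to 30, top 36 mm above bench. Clamp rods at y = -200, x = -43 and 43, 120 mm tall
- seat_pad: cork seat on the board, y -17 to 17, x -72 to 61 mm of the jig. Origin 8 mm above the bench at the jig's origin, axes as the jig's; its top, on which strips lie, is 3 mm higher (11 mm above the bench)
- neck: square-backed guitar neck, clamped at its heel, level over the seat. Origin on its flat underside above the seat's middle, axes as the jig's. 46 mm wide (front lower edge at x = -23), 28 mm thick with frets. Gap from cork top to underside 20 to 36 mm at the start. Headstock 68 mm wide, y 55 to 115, z 3 to 17 mm
- neck_flex (a joint): springy bending of the neck at the clamp, rad, 0 at rest, + is free end up; 0.01 rad lifts the neck 2 mm over the seat and takes about 7 N there (3.5 N per mm)
- wedge: pale wooden wedge 145 mm long (x), 30 wide, about 60 g; origin in the middle of the flat underside, tip at +x. Tip 3.5 mm thick, rising evenly to 22 mm over the first 85 mm, then a flat handle 22 mm thick, x -72.5 to -12.5 mm, to be gripped across the 30 mm width. Friction on strips and neck about 0.6
- wedge_tip (a point): middle of the wedge's tip edge, on the underside
- strip_a: dark rosewood strip, 30 x 150 x 10 mm, 45 g; three alike; origin in the middle of the underside, y along its length, z up. Beyond the strips and wedge a fixed heap with a roll of tape stands up to 135 mm high, from 10 mm past their far ends: lift clear before carrying sideways
- strip_b: dark rosewood strip, 30 x 150 x 10 mm, 45 g; three alike; origin in the middle of the underside, y along its length, z up. Beyond the strips and wedge a fixed heap with a roll of tape stands up to 135 mm high, from 10 mm past their far ends: lift clear before carrying sideways
- strip_c: dark rosewood strip, 30 x 150 x 10 mm, 45 g; three alike; origin in the middle of the underside, y along its length, z up. Beyond the strips and wedge a fixed heap with a roll of tape stands up to 135 mm high, from 10 mm past their far ends: lift clear before carrying sideways
- mallet: beech mallet, 112x264x58 mm; a bystander, to be left alone; origin at the underside's middle
- parts_tin: round cream tin with a green lid, 87 wide, 35 high mm; a bystander, to be left alone; origin at the underside's middle
- tape_measure: yellow tape measure, 35x81x62 mm; a bystander, to be left alone; origin at the underside's middle

How it is judged:
By the outcome, as a careful person would: the job done as asked, in the order asked, and still so for the second after the job is handed in, while the arm keeps its last pose, push and grip.
It also fails if it takes over 72 s, if anything falls off the work surface, if the arm or the gripper's body presses on something with over 40 N, if the wrist force passes 120 N, or if a joint passes its speed limit or range.

## Working session

There is one attempt and no reset: what is moved stays moved. The work goes in short steps, Python scripts to look and compute and a shell command to move; the robot and the scene stay as the last step left them, time stands still between calls to the robot, and variables do not carry over. Pictures are saved under pics/ and viewed, at most 10 in all, crops included, and the job is handed in when it is done.

```bash
mkdir -p pics; ls; cat > h.py <<'E'
import numpy as np, cv2
from scipy.spatial.transform import Rotation as R
from bench import r
def cam(n):
    c=r.camera(n); c['R']=R.from_quat(c['attitude']).as_matrix() if len(np.ravel(c['attitude']))==4 else np.array(c['attitude']).reshape(3,3)
    return c
def px2w(c,uv,z):
    p=cv2.undistortPoints(np.array(uv,float).reshape(-1,1,2),np.array(c['camera_matrix']),np.array(c['dist_coeffs'])).reshape(-1,2)
    d=np.c_[p,np.ones(len(p))]@c['R'].T; o=np.array(c['xyz'])
    return o+d*((z-o[2])/d[:,2])[:,None]
def w2px(c,P):
    Rm=c['R'].T; t=-Rm@np.array(c['xyz'])
    return cv2.projectPoints(np.array(P,float).reshape(-1,1,3),cv2.Rodrigues(Rm)[0],t,np.array(c['camera_matrix']),np.array(c['dist_coeffs']))[0].reshape(-1,2)
E
python3 - <<'E'
from h import *
print(r.read_state())
for n in('top','side'):
    c=cam(n); print(n,c['xyz'],c['attitude'],c['camera_matrix'],c['dist_coeffs'])
    cv2.imwrite(f'pics/{n}0.png',c['img'][:,:,::-1])
    for t in('neck_jig','seat_pad','neck','wedge','strip_a','mallet','parts_tin','tape_measure'):
        for d in r.outline_of(t,n):
            print(t,round(d['score'],2),np.round(d['bbox']),d['mask'].sum())
E
```

```text
pics
{'time': 0.0, 'joint_positions': array([-1.20358651,  0.33289703, -0.06467843,  1.4609358 ,  0.02162022,
        1.349882  , -0.08845391]), 'joint_vel': array([-0.00094531,  0.00102392,  0.00196632, -0.00069052,  0.00202236,
        0.00056226,  0.00067854]), 'joint_torque': array([ 5.45349894e-05, -6.23260403e+01,  2.44405540e-02, -3.89909291e+01,
       -6.14934275e-02,  3.95374058e-02,  1.28251563e-04]), 'ee_pos': array([0.23739201, 0.5777676 , 0.2327408 ]), 'eef_rot': array([ 1.93648169e-01,  9.81070781e-01, -7.07035435e-04, -9.29683332e-05]), 'ft_force': array([ 0.17156395, -0.51562172,  0.75711876]), 'torque': array([-0.00228041,  0.01726882,  0.0444264 ]), 'grip_force': 0.0, 'width': 0.08677579250966282}
top [0.2951358  0.00368274 1.04873747] [ 0.71290137 -0.69825801  0.04307247 -0.04849893] [[389.28270938   0.         320.56237319]
 [  0.         389.28270938 199.77278087]
 [  0.           0.           1.        ]] [-0.06270954  0.          0.          0.          0.        ]
neck_jig 0.65 [398. 139. 141.  58.] 7025
seat_pad 0.84 [368. 139.  14.  44.] 316
neck 0.59 [397.
[... 430 characters left out ...]
[485.07348405   0.         326.63899436]
 [  0.         485.07348405 199.7078089 ]
 [  0.           0.           1.        ]] [-0.06270418  0.          0.          0.          0.        ]
neck_jig 0.73 [254. 177.  72.  99.] 4429
neck_jig 0.4 [341. 245.  51.  22.] 523
seat_pad 0.53 [268. 198.  42.  22.] 231
neck 0.65 [260. 178.  47.  92.] 1400
wedge 0.66 [367. 294.  50.  24.] 620
wedge 0.17 [267. 199.  42.  19.] 229
strip_a 0.92 [342. 245.  52.  24.] 585
strip_a 0.67 [322. 229.  46.  19.] 450
strip_a 0.66 [350. 272.  50.  25.] 617
mallet 0.93 [335. 134.  56.  58.] 1132
parts_tin 0.91 [291. 134.  29.  24.] 452
parts_tin 0.59 [322. 228.  41.  18.] 457
tape_measure 0.93 [432. 285.  28.  19.] 513
```

```bash
python3 - <<'E'
import cv2
t=cv2.imread('pics/top0.png');cv2.imwrite('pics/t1.png',cv2.resize(t[90:290,180:500],(800,500),interpolation=2))
t=cv2.imread('pics/side0.png');cv2.imwrite('pics/s1.png',cv2.resize(t[90:330,200:470],(675,600),interpolation=2))
E
```

```text
(no output)
```

View pics/t1.png

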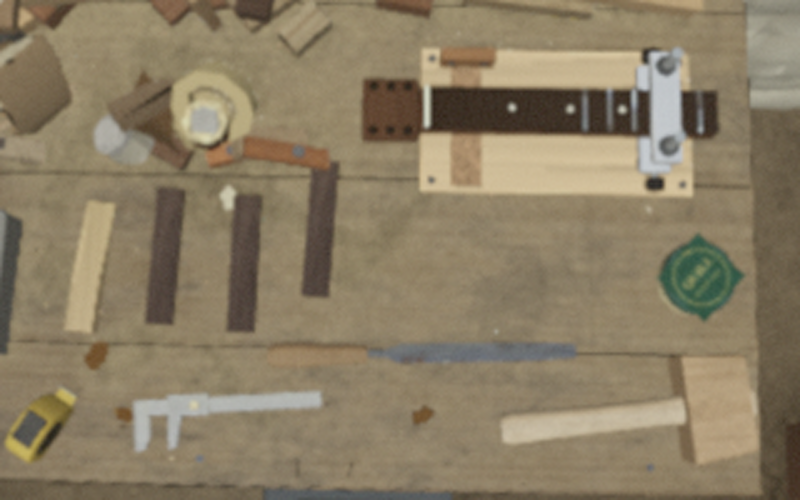

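View pics/s1.png

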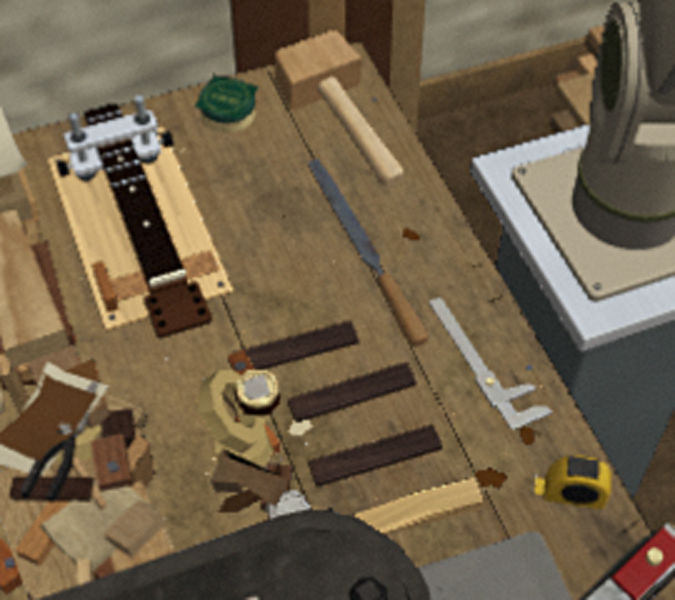

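Top picture: the jig is at the upper right with its front facing the robot (image up is +x, left is +y). The headstock is near px (337,134). Strips are at about (247,193), (278,195) and (311,184), and the wedge is at (213,197). The side picture agrees. Next I fit poses from both cameras.

```bash
cat > fit.py <<'E'
from h import *
from scipy.optimize import minimize
def hullmask(c,P):
    m=np.zeros((1600,2560),np.uint8)
    q=w2px(c,P); h=cv2.convexHull(((q+.5)*4).astype(np.float32)).round().astype(int)
    cv2.fillPoly(m,[h],1)
    return cv2.resize(m.astype(np.float32),(640,400),interpolation=cv2.INTER_AREA)
def place(V,x,y,a,z=0):
    return V@R.from_euler('z',a).as_matrix().T+[x,y,z]
def box(x0,x1,y0,y1,z0,z1): return np.array([[x,y,z] for x in(x0,x1) for y in(y0,y1) for z in(z0,z1)])
STRIP=box(-.075,.075,-.015,.015,0,.010)   # long axis = x here
WEDGE=np.array([[x,y,z] for y in(-.015,.015) for x,z in((-.0725,0),(-.0725,.022),(-.0125,.022),(.0725,0),(.0725,.0035))])
def fit(obs,V,x0):
    def cost(p):
        s=0
        for c,m in obs:
            h=hullmask(c,place(V,*p)); s+=1-np.minimum(h,m).sum()/np.maximum(h,m).sum()
        return s/len(obs)
    best=minimize(cost,x0,method='Nelder-Mead',options=dict(initial_simplex=np.array([x0]+[np.array(x0)+d for d in np.diag([.008,.008,.05])]),xatol=1e-4,fatol=1e-4))
    return best.x,best.fun
E
cat > loc.py <<'E'
from fit import *
T=cam('top');S=cam('side')
top=[d for d in r.outline_of('strip_a','top') if d['score']>.5]; sd=[d for d in r.outline_of('strip_a','side') if d['score']>.5]
def c0(d,c): return px2w(c,[d['bbox'][:2]],.005)[0]
for d in top:
    p=c0(d,T); e=min(sd,key=lambda e:np.linalg.norm(c0(e,S)-p))
    ms=[(T,d['mask'].astype(np.float32)),(S,e['mask'].astype(np.float32))]
    print('strip',[ (np.round(q[0],4),round(q[1],3)) for q in (fit(ms[:1],STRIP,[p[0],p[1],-.05]),fit(ms,STRIP,[p[0],p[1],-.05]))])
d=r.outline_of('wedge','top')[0];e=r.outline_of('wedge','side')[0];p=c0(d,T)
ms=[(T,d['mask'].astype(np.float32)),(S,e['mask'].astype(np.float32))]
for a in(-.1,-.1+np.pi): print('wedge',[(np.round(q[0],4),round(q[1],3)) for q in (fit(ms[:1],WEDGE,[p[0],p[1],a]),fit(ms,WEDGE,[p[0],p[1],a]))])
g=T['img'];o=cv2.resize(g[95:180,315:475],(800,425),interpolation=2);cv2.imwrite('pics/j1.png',o[:,:,::-1])
g=S['img'];o=cv2.resize(g[120:230,205:305],(600,600*110//100),interpolation=2)[:600];cv2.imwrite('pics/j2.png',o[:,:,::-1])
E
python3 loc.py
```

```text
strip [(array([ 0.4426,  0.1318, -0.0177]), np.float64(0.089)), (array([ 0.4421,  0.1308, -0.0258]), np.float64(0.106))]
strip [(array([ 0.4489,  0.2199, -0.0404]), np.float64(0.069)), (array([ 0.4482,  0.2185, -0.0385]), np.float64(0.108))]
strip [(array([ 0.48  ,  0.0499, -0.0462]), np.float64(0.097)), (array([ 0.4807,  0.0493, -0.0529]), np.float64(0.174))]
wedge [(array([ 0.4364,  0.2973, -0.083 ]), np.float64(0.08)), (array([ 0.4352,  0.2972, -0.0852]), np.float64(0.158))]
wedge [(array([0.4356, 0.2977, 3.0426]), np.float64(0.14)), (array([0.4296, 0.2968, 3.0515]), np.float64(0.222))]
```

View pics/j1.png

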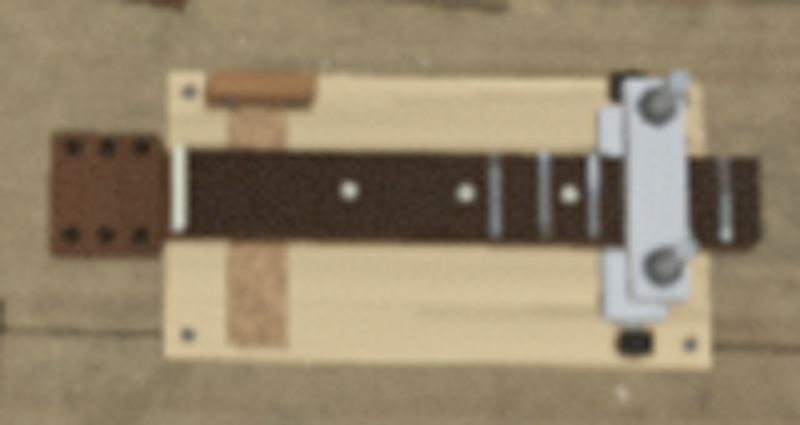

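View pics/j2.png

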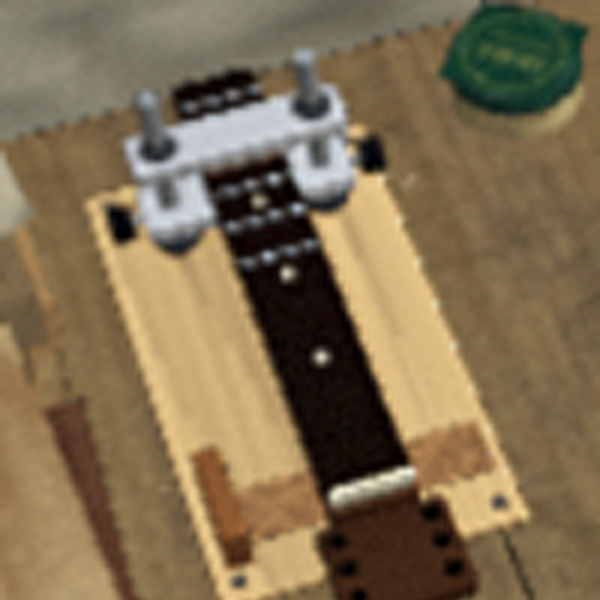

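j1 shows the board corners at crop (167,72), (164,358), (710,366) and (705,80), the cork strip at columns 228–288 and the neck at rows 150–240. j2 shows the same jig from the side. Next I fit the jig and the neck height.

```bash
cat > jig.py <<'E'
from fit import *
from scipy.optimize import least_squares
T=cam('top');S=cam('side')
uv=np.array([[167,72],[164,358],[710,366],[705,80]])/5+[315,95]-.4
W=np.array([[.085,.05,.008],[-.078,.05,.008],[-.078,-.25,.008],[.085,-.25,.008]])
s=least_squares(lambda p:(w2px(T,place(W,*p))-uv).ravel(),[.6,-.1,0]);print('jig corners',np.round(s.x,4),np.abs(s.fun).max())
us=np.array([[525,518],[90,205],[228,600]])/6+[205,120]-.4
print('side resid',np.round(w2px(S,place(W[[1,3,0]],*s.x))-us,1))
M=[(c,r.outline_of('neck',n)[0]['mask'].astype(np.float32)) for c,n in((T,'top'),(S,'side'))]
for d,n in ((T,'top'),(S,'side')):
    for q in r.outline_of('seat_pad',n)[:1]:
        pass
parts=lambda h:[box(-.023,.023,-.15,.05,h,h+.026),box(-.034,.034,.055,.115,h+.003,h+.017),box(-.023,.023,.045,.056,h+.003,h+.017)]
def clip(c,p,m):
    # keep only pixels whose ground point has jig y > -0.15
    vv,uu=np.mgrid[:400,:640]; P=px2w(c,np.c_[uu.ravel(),vv.ravel()],.05)
    q=(P-[p[0],p[1],0])@R.from_euler('z',p[2]).as_matrix()
    return (q[:,1]>-.135).reshape(400,640)
K=[clip(c,s.x,m) for c,m in M]
def cost(p,use=(0,1)):
    t=0
    for i in use:
        c,m=M[i]; h=np.max([hullmask(c,place(b,*p[:3])) for b in parts(p[3])],0)
        h=h*K[i];mm=m*K[i]; t+=1-np.minimum(h,mm).sum()/np.maximum(h,mm).sum()
    return t
for use in((0,1),(0,),(1,)):
    x0=np.r_[s.x,.04]
    b=minimize(cost,x0,args=(use,),method='Nelder-Mead',options=dict(initial_simplex=np.array([x0]+[x0+d for d in np.diag([.005,.005,.03,.008])]),xatol=1e-4,fatol=1e-4,maxiter=300))
    print(use,np.round(b.x,4),b.fun)
for h in(.031,.035,.039,.043,.047):
    b=minimize(lambda q:cost(np.r_[q,h]),s.x,method='Nelder-Mead',options=dict(initial_simplex=np.array([s.x]+[s.x+d for d in np.diag([.004,.004,.02])]),xatol=2e-4,fatol=1e-3))
    print('h',h,np.round(b.x,4),round(b.fun,4))
E
python3 jig.py
```

```text
jig corners [ 0.6033 -0.1085  0.0048] 0.7230941442834364
side resid [[-0.1 -0.6]
 [-1.9 -1. ]
 [-1.7  1.5]]
(0, 1) [ 6.018e-01 -1.080e-01 -1.000e-04  4.620e-02] 0.10967493057250977
(0,) [ 0.6033 -0.1087  0.0014  0.0414] 0.053475141525268555
(1,) [ 0.6008 -0.1068  0.0045  0.045 ] 0.04619699716567993
h 0.031 [ 0.603  -0.1111  0.0233] 0.2681
h 0.035 [ 0.6017 -0.11    0.006 ] 0.2044
h 0.039 [ 0.6021 -0.1091  0.0106] 0.1479
h 0.043 [ 0.6017 -0.1094  0.0057] 0.1163
h 0.047 [ 0.6011 -0.1072  0.005 ] 0.1116
```

```bash
cat > to.py <<'E'
import sys
from h import *
x,y,z,a=map(float,sys.argv[1:5]); s=r.read_state()
Rm=R.from_quat(s['eef_rot']).as_matrix(); ty=Rm[:,1]
t=np.arctan2(-ty[0],ty[1]); turn=-(a-t); turn=(turn+np.pi/2)%np.pi-np.pi/2
d=np.array([x,y,z])-s['ee_pos']
print('t',round(s['time'],2),'pos',np.round(s['ee_pos'],4),'yaw',round(t,4),'w',round(s['width'],4),'F',np.round(s['ft_force'],1),'G',round(s['grip_force'],1))
print('now axes',np.round(d@Rm,4),'turn',round(turn,3),'after-turn axes',np.round(d@(Rm@R.from_euler('z',turn).as_matrix()),4))
E
python3 to.py .4288 .0519 .0125 -.05
```

```text
t 1.5 pos [0.2375 0.5781 0.2336] yaw -0.3898 w 0.0871 F [-0.9 -0.  -0.4] G 0.0
now axes [-0.377  -0.4141  0.221 ] turn -0.34 after-turn axes [-0.2174 -0.516   0.221 ]
```

```bash
python3 -m pendant '[[0,0,0,-0.113],[0,0,0,-0.113],[0,0,0,-0.114],[-0.015,-0.036,0,0],[-0.015,-0.036,0,0],[-0.015,-0.036,0,0],[-0.015,-0.036,0,0],[-0.015,-0.036,0,0]]' 0.6 25
python3 -m pendant '[[-0.015,-0.036,0,0],[-0.015,-0.036,0,0],[-0.015,-0.036,0,0],[-0.015,-0.036,0.01,0],[-0.015,-0.036,0.02,0],[-0.015,-0.036,0.03,0],[-0.015,-0.036,0.03,0],[-0.015,-0.036,0.03,0]]'
python3 to.py .4288 .0519 .0125 -.05
```

```text
time: 2.17
ee_pos: [0.3038, 0.3928, 0.2336]
eef_rot: [0.025, 1.0, 0.0, 0.0]
ft_force: [1.0, -0.9, -0.3]
width: 0.053
grip_force: 0.0
time: 2.83
ee_pos: [0.4026, 0.1182, 0.1278]
eef_rot: [0.025, 1.0, 0.001, 0.001]
ft_force: [0.8, 0.2, -0.2]
width: 0.0519
grip_force: 0.0
t 2.83 pos [0.4026 0.1182 0.1278] yaw -0.0498 w 0.0519 F [ 0.8  0.2 -0.2] G 0.0
now axes [-0.0293 -0.065   0.1153] turn 0.0 after-turn axes [-0.0293 -0.065   0.1153]
```

```bash
python3 -m pendant '[[-0.015,-0.033,0,0],[-0.012,-0.03,0,0],[0,0,0.03,0],[0,0,0.03,0],[0,0,0,0],[0,0,0,0]]'
python3 to.py .4288 .0519 .0125 -.05
```

```text
time: 3.33
ee_pos: [0.4252, 0.0551, 0.068]
eef_rot: [0.025, 1.0, -0.001, -0.001]
ft_force: [0.5, 0.5, 0.8]
width: 0.0516
grip_force: 0.0
t 3.33 pos [0.4252 0.0551 0.068 ] yaw -0.0498 w 0.0516 F [0.5 0.5 0.8] G 0.0
now axes [-0.004  -0.003   0.0554] turn 0.0 after-turn axes [-0.004  -0.003   0.0554]
```

```bash
python3 -m pendant '[[-0.004,-0.003,0.028,0],[0,0,0.02,0],[0,0,0.0075,0],[0,0,0,0]]'
python3 -m pendant '[[0,0,0,0],[0,0,0,0],[0,0,0,0],[0,0,0,0],[0,0,0,0]]' 0 30
python3 -m pendant '[[0,0,-0.02,0],[0,0,-0.03,0],[0,0,-0.035,0],[0,0,-0.035,0],[0,0,-0.03,0],[0,0,0,0]]'
python3 to.py .441 -.108 .05 .004
```

```text
time: 3.67
ee_pos: [0.4297, 0.0526, 0.0129]
eef_rot: [0.025, 1.0, -0.0, -0.001]
ft_force: [0.1, -0.9, 0.1]
width: 0.0523
grip_force: 0.0
time: 4.08
ee_pos: [0.4304, 0.0525, 0.0136]
eef_rot: [0.025, 1.0, 0.0, 0.001]
ft_force: [-2.3, 0.1, 7.9]
width: 0.0299
grip_force: 30.0
time: 4.58
ee_pos: [0.4327, 0.0528, 0.1686]
eef_rot: [0.025, 1.0, 0.002, 0.004]
ft_force: [1.4, 1.2, -0.2]
width: 0.0292
grip_force: 30.0
t 4.58 pos [0.4327 0.0528 0.1686] yaw -0.0502 w 0.0292 F [ 1.4  1.2 -0.2] G 30.0
now axes [-0.0154 -0.1606  0.1181] turn -0.054 after-turn axes [-0.0066 -0.1612  0.1181]
```

```bash
python3 -m pendant '[[0,0,0,-0.054],[-0.001,-0.032,0,0],[-0.001,-0.032,0,0],[-0.001,-0.032,0,0],[-0.001,-0.032,0,0],[-0.001,-0.033,0,0],[0,0,0.02,0],[0,0,0.03,0]]'
python3 -m pendant '[[0,0,0.03,0],[0,0,0.02,0],[0,0,0,0]]'
python3 to.py .441 -.108 .0275 .004
python3 - <<'E'
from h import *
c=cam('side');cv2.imwrite('pics/s2.png',cv2.resize(c['img'][100:260,200:400],(750,600),interpolation=2)[:,:,::-1])
c=cam('top');cv2.imwrite('pics/t2.png',cv2.resize(c['img'][90:220,315:475],(738,600),interpolation=2)[:,:,::-1])
E
```

```text
time: 5.25
ee_pos: [0.4372, -0.1109, 0.1142]
eef_rot: [-0.0, 1.0, 0.0, 0.003]
ft_force: [0.7, 1.7, 0.0]
width: 0.0295
grip_force: 30.0
time: 5.5
ee_pos: [0.4327, -0.1086, 0.0593]
eef_rot: [-0.002, 1.0, -0.0, -0.003]
ft_force: [-1.2, 0.3, -0.7]
width: 0.0295
grip_force: 30.0
t 5.5 pos [ 0.4327 -0.1086  0.0593] yaw 0.004 w 0.0295 F [-1.2  0.3 -0.7] G 30.0
now axes [-0.0085  0.0006  0.0317] turn 0.0 after-turn axes [-0.0085  0.0006  0.0317]
```

View pics/s2.png

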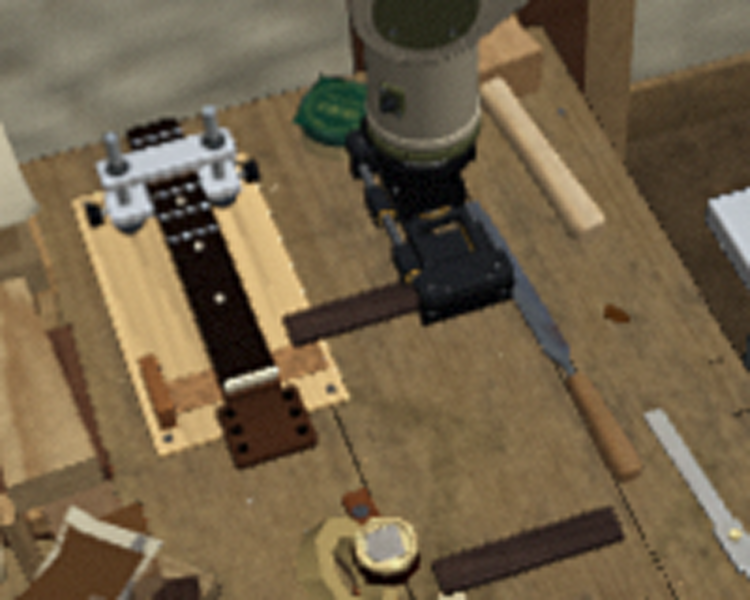

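Side view: the strip is held level, with its far end at crop (290,330), in front of the seat. I lower it and slide it in.

```bash
python3 -m pendant '[[0,0.0005,0.02,0],[0,0,0.012,0],[0,0,0,0],[-0.02,0,0,0],[-0.02,0,0,0],[-0.02,0,0,0],[-0.02,0,0,0]]'
python3 -m pendant '[[-0.012,0,0,0],[0,0,0,0]]'
python3 to.py .539 -.108 .0248 .004
```

```text
time: 6.18
ee_pos: [0.5178, -0.1077, 0.033]
eef_rot: [-0.002, 1.0, 0.0, 0.001]
ft_force: [0.0, 0.2, -0.5]
width: 0.0297
grip_force: 30.0
time: 6.35
ee_pos: [0.531, -0.1075, 0.0331]
eef_rot: [-0.003, 1.0, -0.0, 0.002]
ft_force: [-0.9, -0.3, -0.1]
width: 0.0296
grip_force: 30.0
t 6.35 pos [ 0.531  -0.1075  0.0331] yaw 0.0057 w 0.0296 F [-0.9 -0.3 -0.1] G 30.0
now axes [-0.0079 -0.0006  0.0083] turn 0.002 after-turn axes [-0.0079 -0.0006  0.0083]
```

```bash
python3 -m pendant '[[0,0,0.005,0],[0,0,0.002,0],[-0.003,0,0,0],[0,0,0,0]]'
python3 -m pendant '[[-0.002,0,0,0],[-0.002,0,0,0],[0,0,0,0]]'
python3 -m pendant '[[-0.002,0,0.0005,0],[-0.002,0,0.0005,0],[0,0,0,0]]'
python3 to.py .539 -.108 .0248 .004
```

```text
time: 6.68
ee_pos: [0.529, -0.1081, 0.0246]
eef_rot: [-0.002, 1.0, 0.001, -0.001]
ft_force: [-8.5, 1.5, 14.1]
width: 0.0296
grip_force: 30.0
time: 6.93
ee_pos: [0.5329, -0.1083, 0.0246]
eef_rot: [-0.002, 1.0, 0.0, -0.001]
ft_force: [-7.3, -0.1, 13.9]
width: 0.0296
grip_force: 30.0
time: 7.18
ee_pos: [0.5356, -0.1086, 0.024]
eef_rot: [-0.001, 1.0, 0.001, -0.002]
ft_force: [-17.3, 1.0, 26.4]
width: 0.0295
grip_force: 30.0
t 7.18 pos [ 0.5356 -0.1086  0.024 ] yaw 0.0025 w 0.0295 F [-17.3   1.   26.4] G 30.0
now axes [-0.0034  0.0005 -0.0008] turn -0.001 after-turn axes [-0.0034  0.0005 -0.0008]
```

```bash
python3 -m pendant '[[0,0,-0.0015,0],[0,0,0,0]]'
python3 -m pendant '[[-0.002,0,0,0],[-0.001,0,0,0],[0,0,0,0]]'
python3 -m pendant '[[-0.002,0,0,0],[0,0,0,0]]'
```

```text
time: 7.35
ee_pos: [0.5379, -0.108, 0.0249]
eef_rot: [-0.002, 1.0, 0.0, 0.0]
ft_force: [1.7, 0.6, -0.5]
width: 0.0296
grip_force: 30.0
time: 7.6
ee_pos: [0.5391, -0.1078, 0.0241]
eef_rot: [-0.002, 1.0, 0.001, -0.003]
ft_force: [-13.0, 0.6, 13.7]
width: 0.0295
grip_force: 30.0
time: 7.77
ee_pos: [0.5393, -0.1078, 0.024]
eef_rot: [-0.002, 1.0, 0.001, -0.005]
ft_force: [-21.7, 2.5, 22.5]
width: 0.0295
grip_force: 30.0
```

```bash
python3 -m pendant '[[0,0,0,0],[0,0,0,0],[0,0,-0.01,0],[0,0,-0.03,0],[0,0,-0.03,0],[0,0,-0.02,0],[0,0,0,0]]' 0.6
python3 -m pendant '[[-0.021,0.028,0,0],[-0.021,0.028,0,0],[-0.021,0.028,0,0],[0,0,0,0]]' 0.3
python3 to.py .603 -.023 .077 .004
```

```text
time: 8.35
ee_pos: [0.5464, -0.1084, 0.1194]
eef_rot: [-0.002, 1.0, 0.0, 0.004]
ft_force: [-0.1, -0.4, 0.5]
width: 0.0519
grip_force: 0.0
time: 8.68
ee_pos: [0.6094, -0.0152, 0.1141]
eef_rot: [-0.006, 1.0, 0.001, 0.001]
ft_force: [0.4, 0.8, -1.1]
width: 0.0332
grip_force: 0.0
t 8.68 pos [ 0.6094 -0.0152  0.1141] yaw 0.013 w 0.0332 F [ 0.4  0.8 -1.1] G 0.0
now axes [ 0.0066 -0.0078  0.0371] turn 0.009 after-turn axes [ 0.0065 -0.0078  0.0371]
```

```bash
python3 -m pendant '[[0.006,-0.008,0.017,0.008],[0,0,0.018,0],[0,0,0,0]]'
for i in 1; do python3 -m pendant '[[0,0,0.001,0],[0,0,0,0]]'; python3 -m pendant '[[0,0,0.001,0],[0,0,0,0]]';python3 -m pendant '[[0,0,0.001,0],[0,0,0,0]]';python3 -m pendant '[[0,0,0.001,0],[0,0,0,0]]'; done | grep -E 'ee_pos|ft'
```

```text
time: 8.93
ee_pos: [0.5983, -0.0316, 0.0764]
eef_rot: [0.002, 1.0, -0.0, -0.002]
ft_force: [-0.9, 0.3, -0.6]
width: 0.0262
grip_force: 0.0
ee_pos: [0.6007, -0.0314, 0.0791]
ft_force: [0.5, 0.2, -0.2]
ee_pos: [0.6008, -0.0314, 0.0781]
ft_force: [0.8, -0.6, 0.2]
ee_pos: [0.6005, -0.0315, 0.0766]
ft_force: [-0.4, 0.1, 0.7]
ee_pos: [0.6002, -0.0315, 0.0752]
ft_force: [0.7, -0.7, 0.3]
```

```bash
python3 -m pendant '[[0,0.006,0,0],[0,0,0,0],[0,0,0,0]]' 0.02 5
( python3 -m pendant '[[0,0,0.001,0],[0,0,0,0]]'; python3 -m pendant '[[0,0,0.001,0],[0,0,0,0]]';python3 -m pendant '[[0,0,0.001,0],[0,0,0,0]]';python3 -m pendant '[[0,0,0.001,0],[0,0,0,0]]';python3 -m pendant '[[0,0,0.001,0],[0,0,0,0]]';python3 -m pendant '[[0,0,0.001,0],[0,0,0,0]]' ) | grep -E 'ee_pos|ft'
```

```text
time: 9.85
ee_pos: [0.6004, -0.0248, 0.0753]
eef_rot: [0.001, 1.0, 0.0, -0.0]
ft_force: [-0.3, 0.3, 0.3]
width: 0.0134
grip_force: 0.0
ee_pos: [0.6002, -0.0256, 0.0741]
ft_force: [0.1, 0.4, -1.1]
ee_pos: [0.6002, -0.0257, 0.0731]
ft_force: [-0.8, -0.4, -0.5]
ee_pos: [0.6002, -0.0256, 0.0721]
ft_force: [-0.5, 0.4, -0.0]
ee_pos: [0.6002, -0.0255, 0.0711]
ft_force: [0.1, 0.5, -0.1]
ee_pos: [0.6002, -0.0255, 0.0701]
ft_force: [-0.6, 0.3, -0.2]
ee_pos: [0.6002, -0.0255, 0.0691]
ft_force: [-0.1, 0.2, 0.5]
```

```bash

( python3 -m pendant '[[0,0,0.001,0],[0,0,0,0]]'; python3 -m pendant '[[0,0,0.001,0],[0,0,0,0]]';python3 -m pendant '[[0,0,0.001,0],[0,0,0,0]]';python3 -m pendant '[[0,0,0.001,0],[0,0,0,0]]';python3 -m pendant '[[0,0,0.001,0],[0,0,0,0]]' ) | grep -E 'ee_pos|ft'
```

```text
ee_pos: [0.6002, -0.0255, 0.0681]
ft_force: [0.2, -0.2, 0.1]
ee_pos: [0.6003, -0.0255, 0.0672]
ft_force: [0.0, 0.4, 1.6]
ee_pos: [0.6004, -0.0255, 0.0663]
ft_force: [-0.2, 0.7, 2.4]
ee_pos: [0.6004, -0.0254, 0.0654]
ft_force: [-0.6, 1.1, 3.9]
ee_pos: [0.6005, -0.0254, 0.0645]
ft_force: [-2.0, 0.8, 5.2]
```

```bash

( python3 -m pendant '[[0,0,-0.015,0],[0,0,-0.02,0],[0,-0.028,0,0],[0,-0.028,0,0],[0,-0.028,0,0],[0,0,0,0]]';python3 -m pendant '[[0,0,0.014,0],[0,0,0,0]]'; python3 -m pendant '[[0,0,0.001,0],[0,0,0,0]]'; python3 -m pendant '[[0,0,0.001,0],[0,0,0,0]]';python3 -m pendant '[[0,0,0.001,0],[0,0,0,0]]';python3 -m pendant '[[0,0,0.001,0],[0,0,0,0]]';python3 -m pendant '[[0,0,0.001,0],[0,0,0,0]]' ) | grep -E 'ee_pos|ft'
```

```text
ee_pos: [0.5988, -0.1169, 0.0995]
ft_force: [-1.2, -1.4, -0.4]
ee_pos: [0.5987, -0.1098, 0.0831]
ft_force: [-0.1, 0.8, -0.8]
ee_pos: [0.5999, -0.1091, 0.0843]
ft_force: [-0.3, 0.1, 0.3]
ee_pos: [0.6002, -0.1092, 0.0835]
ft_force: [0.6, -0.3, -0.7]
ee_pos: [0.6, -0.1094, 0.0823]
ft_force: [0.9, -0.2, 1.0]
ee_pos: [0.5999, -0.1095, 0.0812]
ft_force: [-0.3, -0.4, 0.2]
ee_pos: [0.5999, -0.1095, 0.0801]
ft_force: [-0.1, 0.4, -0.2]
```

```bash

( python3 -m pendant '[[0,0,0.001,0],[0,0,0,0]]'; python3 -m pendant '[[0,0,0.001,0],[0,0,0,0]]';python3 -m pendant '[[0,0,0.001,0],[0,0,0,0]]';python3 -m pendant '[[0,0,0.001,0],[0,0,0,0]]' ) | grep -E 'ee_pos|ft'; python3 to.py .4 .3 .2 -.085
```

```text
ee_pos: [0.5999, -0.1095, 0.0791]
ft_force: [0.5, -0.1, -0.1]
ee_pos: [0.5999, -0.1096, 0.0781]
ft_force: [0.1, 0.1, -0.4]
ee_pos: [0.5999, -0.1095, 0.0771]
ft_force: [0.5, -0.5, 0.3]
ee_pos: [0.6, -0.1095, 0.0763]
ft_force: [-0.3, 0.7, 0.9]
t 13.85 pos [ 0.6    -0.1095  0.0763] yaw -0.0037 w 0.0018 F [-0.3  0.7  0.9] G 1.0
now axes [ 0.2016  0.4087 -0.1236] turn 0.081 after-turn axes [ 0.2341  0.391  -0.1236]
```

```bash

python3 -m pendant '[[0,0,-0.025,0.081],[0,0,-0.035,0],[0,0,-0.035,0],[0.0226,0.0356,-0.02,0],[0.0226,0.0356,0,0],[0.0226,0.0356,0,0],[0.0226,0.0356,0,0],[0.0226,0.0356,0,0]]' 0.6 5
python3 -m pendant '[[0.0226,0.0356,0,0],[0.0226,0.0356,0,0],[0.0226,0.0356,0,0],[0.0226,0.0356,0,0],[0.0226,0.0356,0,0],[0,0,0,0]]'
python3 to.py .3857 .3015 .014 -.085
```

```text
time: 14.52
ee_pos: [0.5043, 0.0731, 0.1894]
eef_rot: [0.042, 0.999, 0.0, 0.0]
ft_force: [0.9, 0.9, -0.5]
width: 0.0465
grip_force: 0.0
time: 15.02
ee_pos: [0.4046, 0.2637, 0.1892]
eef_rot: [0.037, 0.999, 0.001, -0.001]
ft_force: [-0.1, 0.5, -0.4]
width: 0.052
grip_force: 0.0
t 15.02 pos [0.4046 0.2637 0.1892] yaw -0.0746 w 0.052 F [-0.1  0.5 -0.4] G 0.0
now axes [0.0215 0.0359 0.1753] turn 0.01 after-turn axes [0.0219 0.0356 0.1753]
```

```bash

python3 -m pendant '[[0.02,0.034,0.02,0.01],[0.002,0.002,0.03,0],[0,0,0.03,0],[0,0,0.03,0],[0,0,0.03,0],[0,0,0,0]]'
python3 to.py .3857 .3015 .014 -.085
python3 - <<'E'
from h import *
c=cam('top');a=cv2.resize(c['img'][95:175,335:415],(400,400),interpolation=2)
c=cam('side');b=cv2.resize(c['img'][160:240,230:310],(400,400),interpolation=2)
cv2.imwrite('pics/p3.png',np.hstack([a,b])[:,:,::-1])
E
```

```text
time: 15.52
ee_pos: [0.3887, 0.2894, 0.0456]
eef_rot: [0.047, 0.999, -0.003, -0.003]
ft_force: [-1.0, -0.3, -1.3]
width: 0.0522
grip_force: 0.0
t 15.52 pos [0.3887 0.2894 0.0456] yaw -0.0946 w 0.0522 F [-1.  -0.3 -1.3] G 0.0
now axes [0.004  0.012  0.0315] turn -0.01 after-turn axes [0.0039 0.012  0.0315]
```

View pics/p3.png

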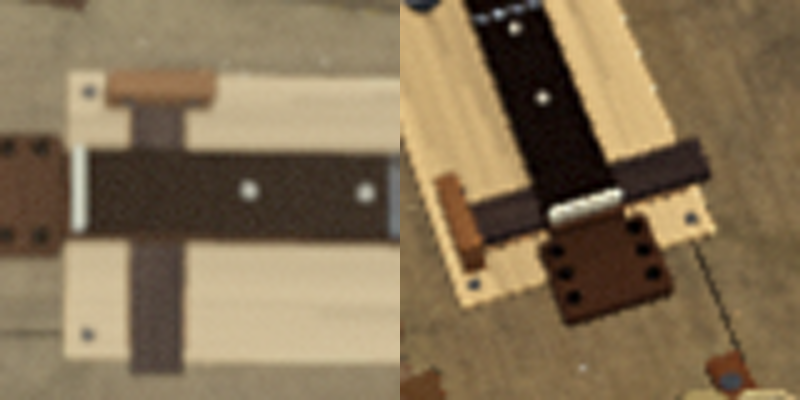

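The strip lies on the seat from the fence (left crop row 105) to 10 mm past the board front (row 373), straight and covering the cork. Next I grip the wedge.

```bash

python3 -m pendant '[[0.004,0.012,0,-0.01],[0,0,0,0],[0,0,0,0]]'
python3 to.py .3857 .3015 .014 -.085
```

```text
time: 15.87
ee_pos: [0.3889, 0.3062, 0.052]
eef_rot: [0.042, 0.999, 0.001, 0.001]
ft_force: [0.1, 0.0, 0.2]
width: 0.0527
grip_force: 0.0
t 15.87 pos [0.3889 0.3062 0.052 ] yaw -0.083 w 0.0527 F [0.1 0.  0.2] G 0.0
now axes [ 0.0029 -0.005   0.038 ] turn 0.002 after-turn axes [ 0.0029 -0.0051  0.038 ]
```

```bash

python3 -m pendant '[[0.003,-0.005,0.02,0],[0,0,0.017,0],[0,0,0,0]]'
python3 to.py .3857 .3015 .014 -.085
python3 -m pendant '[[0,0,0,0],[0,0,0,0],[0,0,0,0],[0,0,0,0],[0,0,0,0]]' 0 40
python3 -m pendant '[[0,0,-0.02,0],[0,0,-0.03,0],[0,0,-0.035,0],[0,0,-0.035,0],[0,0,-0.03,0],[0,0,-0.01,0],[0,0,0,0]]'
python3 to.py .42 -.108 .06 .002
```

```text
time: 16.12
ee_pos: [0.3847, 0.2993, 0.0124]
eef_rot: [0.042, 0.999, -0.0, -0.0]
ft_force: [-0.5, -0.3, -0.2]
width: 0.052
grip_force: 0.0
t 16.12 pos [0.3847 0.2993 0.0124] yaw -0.0846 w 0.052 F [-0.5 -0.3 -0.2] G 0.0
now axes [-0.0009  0.0023 -0.0016] turn 0.0 after-turn axes [-0.0009  0.0023 -0.0016]
time: 16.53
ee_pos: [0.3854, 0.3001, 0.0141]
eef_rot: [0.042, 0.999, 0.001, 0.0]
ft_force: [-0.9, -0.7, 4.8]
width: 0.0298
grip_force: 40.0
time: 17.12
ee_pos: [0.3861, 0.3006, 0.1761]
eef_rot: [0.042, 0.999, 0.002, 0.002]
ft_force: [-0.8, -0.1, -1.0]
width: 0.0295
grip_force: 40.0
t 17.12 pos [0.3861 0.3006 0.1761] yaw -0.0848 w 0.0295 F [-0.8 -0.1 -1. ] G 40.0
now axes [-0.0681 -0.4048  0.1146] turn -0.087 after-turn axes [-0.0327 -0.4092  0.1146]
```

```bash

python3 -m pendant '[[-0.02,0,0,-0.087],[-0.02,-0.03,0,0],[-0.005,-0.035,0,0],[0,-0.035,0,0],[0,-0.035,0,0],[0,-0.035,0,0],[0,-0.035,0,0],[0,-0.035,0,0]]'
python3 -m pendant '[[0,-0.035,0,0],[0,-0.035,0,0],[0,-0.035,0,0],[0,-0.035,0,0],[0,0,0,0]]'
python3 to.py .44 -.108 .038 .002
```

```text
time: 17.78
ee_pos: [0.4292, 0.0561, 0.1716]
eef_rot: [-0.001, 1.0, -0.0, -0.001]
ft_force: [0.7, 0.0, -0.2]
width: 0.0299
grip_force: 40.0
time: 18.2
ee_pos: [0.4293, -0.0884, 0.172]
eef_rot: [0.003, 1.0, -0.001, -0.001]
ft_force: [-0.1, 0.8, -0.8]
width: 0.0293
grip_force: 40.0
t 18.2 pos [ 0.4293 -0.0884  0.172 ] yaw -0.0053 w 0.0293 F [-0.1  0.8 -0.8] G 40.0
now axes [-0.011  -0.0193  0.134 ] turn -0.007 after-turn axes [-0.0108 -0.0194  0.134 ]
```

```bash

python3 -m pendant '[[-0.005,-0.019,0,-0.007],[-0.005,0,0.03,0],[0,0,0.03,0],[0,0,0.03,0],[0,0,0.03,0],[0,0,0,0],[0,0,0,0]]'
python3 to.py .545 -.1085 .038 .002
python3 - <<'E'
from h import *
c=cam('top');a=cv2.resize(c['img'][95:175,335:415],(400,400),interpolation=2)
c=cam('side');b=cv2.resize(c['img'][160:240,230:310],(400,400),interpolation=2)
cv2.imwrite('pics/p4.png',np.hstack([a,b])[:,:,::-1])
E
```

```text
time: 18.78
ee_pos: [0.4388, -0.1014, 0.0519]
eef_rot: [-0.004, 1.0, -0.001, -0.003]
ft_force: [0.2, -0.0, -0.6]
width: 0.0297
grip_force: 40.0
t 18.78 pos [ 0.4388 -0.1014  0.0519] yaw 0.0086 w 0.0297 F [ 0.2 -0.  -0.6] G 40.0
now axes [-0.1062 -0.008   0.0134] turn 0.007 after-turn axes [-0.1062 -0.0073  0.0134]
```

View pics/p4.png

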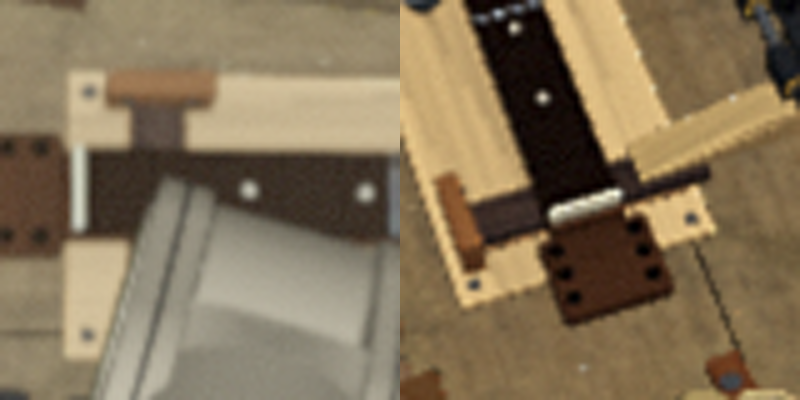

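The wedge is held level, its tip at right-crop (635,165), just in front of the neck. I align it sideways, lower it and slide it in.

```bash

python3 -m pendant '[[0,-0.0075,0.006,0.007],[0,0,0.006,0],[0,0,0,0],[-0.015,0,0,0],[-0.015,0,0,0],[-0.01,0,0,0],[0,0,0,0]]'
python3 to.py .505 -.1085 .036 .002
```

```text
time: 19.47
ee_pos: [0.483, -0.108, 0.0421]
eef_rot: [-0.002, 1.0, -0.0, 0.001]
ft_force: [0.1, -0.4, -0.1]
width: 0.0295
grip_force: 40.0
t 19.47 pos [ 0.483  -0.108   0.0421] yaw 0.0034 w 0.0295 F [ 0.1 -0.4 -0.1] G 40.0
now axes [-0.022  -0.0006  0.0062] turn 0.001 after-turn axes [-0.022  -0.0006  0.0062]
```

Lower onto the strip, lightly, then feel forward.

```bash

(python3 -m pendant '[[0,0,0.004,0],[0,0,0,0]]'
python3 -m pendant '[[0,0,0.001,0],[0,0,0,0]]'
python3 -m pendant '[[0,0,0.001,0],[0,0,0,0]]'
python3 -m pendant '[[-0.006,0,0,0],[-0.006,0,0,0],[0,0,0,0]]'
python3 -m pendant '[[-0.006,0,0,0],[-0.006,0,0,0],[0,0,0,0]]')|grep -E 'time|ee_p|ft'
```

```text
time: 19.63
ee_pos: [0.4798, -0.1083, 0.0367]
ft_force: [-0.4, -0.2, -1.4]
time: 19.8
ee_pos: [0.4801, -0.1084, 0.0361]
ft_force: [0.7, -0.1, -1.3]
time: 19.97
ee_pos: [0.4806, -0.1083, 0.0352]
ft_force: [-0.3, 0.5, 0.3]
time: 20.22
ee_pos: [0.4945, -0.1081, 0.0356]
ft_force: [0.1, -0.3, -0.2]
time: 20.47
ee_pos: [0.5063, -0.1082, 0.0354]
ft_force: [0.4, 0.1, -0.3]
```

```bash

(python3 -m pendant '[[-0.004,0,0.0005,0],[-0.004,0,0,0],[0,0,0,0]]'
python3 -m pendant '[[-0.003,0,0,0],[0,0,0,0]]'
python3 -m pendant '[[-0.003,0,0,0],[0,0,0,0]]'
python3 -m pendant '[[-0.002,0,0,0],[0,0,0,0]]')|grep -E 'time|ee_p|ft'
```

```text
time: 20.72
ee_pos: [0.5128, -0.1087, 0.0351]
ft_force: [-5.1, 0.8, 8.6]
time: 20.88
ee_pos: [0.5156, -0.1087, 0.0351]
ft_force: [-6.2, -0.5, 9.1]
time: 21.05
ee_pos: [0.5186, -0.1087, 0.0351]
ft_force: [-6.7, 0.2, 9.7]
time: 21.22
ee_pos: [0.5204, -0.1087, 0.0351]
ft_force: [-6.6, -1.1, 9.8]
```

```bash

(python3 -m pendant '[[0,0,-0.0003,0],[0,0,0,0]]'
python3 -m pendant '[[-0.002,0,0,0],[0,0,0,0]]'
python3 -m pendant '[[-0.002,0,0,0],[0,0,0,0]]'
python3 -m pendant '[[-0.002,0,0,0],[0,0,0,0]]')|grep -E 'time|ee_p|ft'
```

```text
time: 21.38
ee_pos: [0.5209, -0.1085, 0.0352]
ft_force: [-0.9, -0.7, 2.8]
time: 21.55
ee_pos: [0.5231, -0.1083, 0.0351]
ft_force: [-2.6, -0.8, 3.2]
time: 21.72
ee_pos: [0.525, -0.1083, 0.0351]
ft_force: [-2.3, 1.1, 4.8]
time: 21.88
ee_pos: [0.5269, -0.1083, 0.0351]
ft_force: [-2.7, -0.0, 4.6]
```

```bash

(python3 -m pendant '[[-0.002,0,0,0],[0,0,0,0]]'
python3 -m pendant '[[-0.002,0,0,0],[0,0,0,0]]'
python3 -m pendant '[[-0.001,0,0,0],[0,0,0,0]]')|grep -E 'time|ee_p|ft'
```

```text
time: 22.05
ee_pos: [0.5283, -0.1084, 0.0351]
ft_force: [-5.7, -0.7, 8.6]
time: 22.22
ee_pos: [0.5295, -0.1085, 0.0351]
ft_force: [-10.2, 0.4, 13.5]
time: 22.38
ee_pos: [0.5299, -0.1085, 0.0351]
ft_force: [-13.3, 0.9, 17.1]
```

```bash

(python3 -m pendant '[[0,0,-0.0006,0],[0,0,0,0]]'
python3 -m pendant '[[0,0,-0.0004,0],[0,0,0,0]]'
python3 -m pendant '[[-0.0015,0,0,0],[0,0,0,0]]')
python3 - <<'E'
from h import *
c=cam('side');b=cv2.resize(c['img'][150:240,230:320],(600,600),interpolation=2)
cv2.imwrite('pics/p5.png',b[:,:,::-1])
E
```

```text
time: 22.55
ee_pos: [0.5309, -0.1083, 0.0352]
eef_rot: [-0.001, 1.0, 0.0, -0.001]
ft_force: [-4.0, -1.1, -1.6]
width: 0.0298
grip_force: 40.0
time: 22.72
ee_pos: [0.5312, -0.1082, 0.0356]
eef_rot: [-0.001, 1.0, 0.0, -0.001]
ft_force: [-4.2, 0.2, -2.5]
width: 0.0294
grip_force: 40.0
time: 22.88
ee_pos: [0.5329, -0.1081, 0.0356]
eef_rot: [-0.001, 1.0, 0.0, -0.001]
ft_force: [-3.3, 0.6, -4.6]
width: 0.0297
grip_force: 40.0
```

View pics/p5.png

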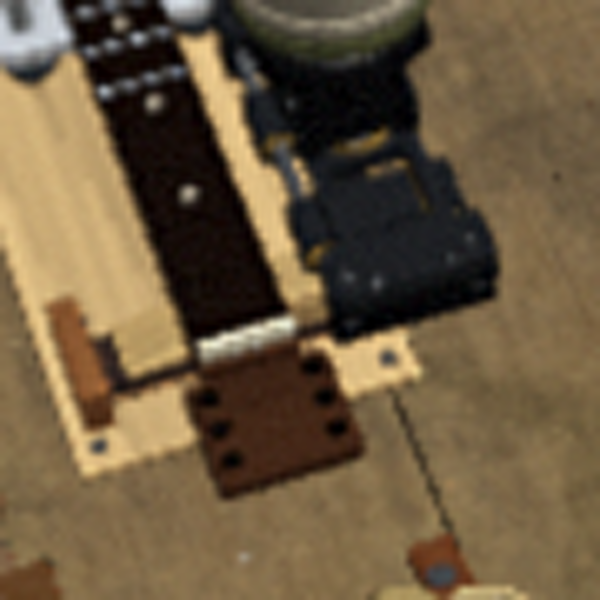

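The tip shows behind the neck at crop (120,350), just short of the fence at (95,370). The wedge lies on the strip and carries the neck. I put its weight back on the strip and check the bind.

```bash

(python3 -m pendant '[[0,0,0.0004,0],[0,0,0,0]]'
python3 -m pendant '[[0,0,0.0003,0],[0,0,0,0]]'
python3 -m pendant '[[-0.001,0,0,0],[0,0,0,0]]')|grep -E 'time|ee_p|ft'
python3 - <<'E'
from fit import *
S=cam('side')
d=r.outline_of('wedge','side')
for q in d[:2]: print(q['score'],np.round(q['bbox'],1),q['mask'].sum())
# predicted tip corners vs TCP-based tip
for tx in(.650,.655,.660): print(tx,np.round(w2px(S,[[tx,-.1235,.0245],[tx,-.0935,.0245]]),1))
m=d[0]['mask'];ys,xs=np.nonzero(m);i=xs<xs.min()+3;print(xs[i],ys[i])
E
```

```text
time: 23.1
ee_pos: [0.5331, -0.1081, 0.0354]
ft_force: [-4.4, 0.4, -3.8]
time: 23.27
ee_pos: [0.5332, -0.1082, 0.0353]
ft_force: [-5.9, 0.3, -3.1]
time: 23.43
ee_pos: [0.5342, -0.1082, 0.0353]
ft_force: [-5.4, 0.3, -3.6]
0.65 [[246.7 198.1]
 [249.3 205.4]]
0.655 [[245.1 198.6]
 [247.7 205.9]]
0.66 [[243.5 199. ]
 [246.1 206.3]]Traceback (most recent call last):
  File "<stdin>", line 7, in <module>
IndexError: list index out of range
```

```bash

(python3 -m pendant '[[-0.001,0,0.0003,0],[0,0,0,0]]'
python3 -m pendant '[[-0.001,0,0.0002,0],[0,0,0,0],[0,0,0,0],[0,0,0,0],[0,0,0,0],[0,0,0,0]]')|grep -E 'time|ee_p|ft|wid'
```

```text
time: 23.7
ee_pos: [0.5345, -0.1082, 0.0352]
ft_force: [-10.7, -0.3, 5.1]
width: 0.0294
time: 24.2
ee_pos: [0.5348, -0.1083, 0.0351]
ft_force: [-16.1, 1.7, 10.2]
width: 0.0295
```

```bash
python3 -c "
from bench import r
s=r.read_state();print(s['time'],s['ee_pos'],s['ft_force'],s['grip_force']);print(r.close_job())"
```

```text
24.2 [ 0.53484117 -0.10833148  0.03512133] [-16.09127589   1.73620313  10.15803544] 39.99673595671993
the job is handed in; nothing more can be done
None
```

I handed the job in at 24.2 s with one rosewood strip against the fence and the wedge on top of it, bound with its tip about 70 mm under the neck; I estimate about 1.6 mm of lift. The wedge is still gripped at 40 N and pushed at about 16 N, and I didn't touch the other tools.

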